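# Stand a slumped crayon case back up in its display stand

## Robot

A 6-joint arm with a two-finger parallel gripper is mounted at the origin on a cart in front of the work surface, level with it; the furniture and walls round the work are solid. World frame = base frame: x ahead of the robot, y to its left, z up, the work surface at z = 0. Lengths are in m, angles in rad, forces in N, time in s.
With the tool pointing down it reaches from about 0.3 to 0.875 m from the base axis. Payload 6.4 kg.
Tool frame: the origin (TCP) lies between the finger pads; the fingertips stand 25 mm ahead of it and the grasp point (between the pads) lies 6 mm ahead of it; z points along the fingers, y is the line along which they close (so a half turn about z gives the same grasp; the last joint's range is limited). The gripper opens to 85 mm and grips with 20 to 120 N. Pads are 22 mm wide; open, the fingers measure 114 mm over their backs; the gripper's body (76 mm by 85 mm) begins 54 mm behind the grasp point. The pads swing forward as they close: fully open they stand 13 mm farther back than shut.
Start: joints at [-1.332, 0.181, 1.607, -0, 1.354, -0.206], TCP at [0.247, -0.519, 0.256] pointing down, gripper open.
Joint ranges: [-2.99, 2.99], [-0.89, 2.07], [0.3, 2.58], [-1.14, 4.28], [0, 2.63], [-3.12, 3.12]. Speed limits (rad/s): [2.57, 2.57, 3.01, 3.14, 3.14, 3.14].

## Interface

Orientations are given as a unit quaternion [w, x, y, z].
In Python, from bench import ctrl gives the robot as it stands.
- The arm moves only by the tool servo_tool, never from a script. Its argument "series" is text: rows parted by semicolons, each of 7 numbers parted by spaces: the gripper command: -1 is fully open, 1 is shut, values between are in proportion, then the shift along the tool's x, y, z in m, then the turn, a rotation vector about the tool's x, y, z in degrees. A call has 1 to 12 rows; each row is the pose to reach, as a shift and turn from the pose commanded when the call began, along the tool's axes at that moment; what a row does not reach only later rows make up. A row lasts 1/12 s, in which the tool goes at most 41.7 mm and 7.16 degrees, less where a joint would pass 70% of its speed; a pose out of reach is approached as far as the arm can. A call with a gripper value outside its range is refused whole. The fingers move at their own pace and stop on an object; the grip force is fixed at half the most. Time passes only in rows, so rows that repeat a pose let the fingers close. It gives the time, the measured TCP pose, the force, the opening and the grip force at its end, in the units of the state.
- ctrl.get_obs(): the state, without advancing time (a new reading comes with each control period).
- ctrl.camera(name): name is "side" or "top"; returns a dict with "img" (400x640x3 uint8, red, green, blue), "z_map" (400x640 float32, m along the optical axis (not along the pixel's ray), 0 where there is no reading), "fovy" (degrees; the focal length in pixels is half the picture's height over the tangent of half this angle, whatever the lens; pixels are square), "cx", "cy" (the principal point, pixels), "extrinsics" (4x4, takes a point from camera to world coordinates). Camera axes: x right, y down, z forward; pixel columns grow to the right and rows downward; lengths in m; the calibration is good to about 2 mm. A picture is of the moment at which its call begins.
- ctrl.hand_in(): hands the job in; it is judged then, once.
The state is a dict: "time_s": time; "q": joint angles; "dq": joint speeds; "joint_efforts": joint torques, N m; "eef_pos": TCP position; "eef_rot": TCP orientation; "wrist_force": force on the tool from outside, world axes, zero at the start; "torque": the same for the moment, N m; "opening": opening from 0.0 (shut) to 1.0 (fully open); "grasp_force": force on a finger pad.
Only numpy, scipy, OpenCV 4.12 (cv2) and the standard library are available. Lean on these libraries where they do the work, as an engineer would, in place of code of your own. Each camera call takes 0.05 s, during which the arm holds its last target. There are 200 camera calls.

## Task

The crayon case has slumped forward over the front bar of the plywood display stand. With the fingertips, push its top back until the case rests against the stand's backrest, then push it by its end along the ledge until it touches the green end pad. Only push the case, never pick it up, and leave the other things on the table where they are.

Things in the scene. Friction and masses are not known exactly. Their poses are not given: they have to be found in the camera images.
- stand: Fixed plywood display stand, 282 mm long (y), 97 mm deep (x), 83 mm high; spot and yaw vary. Origin: centre of its underside; x from open front to back, y along it, z up. Ledge and backrest, at right angles, lean back 12 degrees (top to +x); they meet at x 0, z 12 mm. Ledge 60 mm deep, rising to the front; side plates 75 mm high close both ends; 250 mm clear between the end pads.
- stand_bar (a point): Middle of the aluminium front bar, 8 mm thick, which runs along the stand's y: x -47, z 68 mm of the stand.
- stand_rest (a point): Middle of the upper edge of the backrest's front face: x 15, z 80 mm of the stand. The face slopes down from here to x 0, z 12 mm.
- case: Loose flat crayon case, striped front (-x), white edges, about 0.25 kg, 24 (x) x 150 (y) x 115 mm (z). Origin: centre of its underside; z to its top edge. Starts near the middle of the slot (35 to 65 mm free at either end), leaning forward 25 degrees on the bar. Resting back, its origin is at x -12, z 14 mm of the stand. Slides along the ledge under a few newtons.
- case_top (a point): Centre of the case's top face, 115 mm along its z. Slumped: x -57, z 126 mm of the stand, and the front corner of the top edge at x -67, z 121, overhanging the bar by 20 mm. Resting back: x +12, z 127 mm.
- stop_green: Green plastic end pad fixed inside one end of the slot (left or right, it changes), 10 mm thick (y), 56 mm high, 50 mm deep, top at z 75 mm. Origin: on the table under the middle of its thickness, at y +130 or -130 mm of the stand, with the stand's axes. A case touching it has its origin 80 mm from this one along the stand's y.
- stop_white: White plastic end pad of the same size and origin, at the other end of the slot.
- glue: Crimson squeeze bottle with a white nozzle, 37 mm across, 98 mm high, standing; origin at the centre of its underside. A bystander.
- spool: Yellow thread spool with wooden ends, 29 mm across, 48 mm high, standing; origin at the centre of its underside. A bystander.
- stamp: Wooden stamp with a turned knob, 26 x 32 mm, 50 mm high; origin at the centre of its underside. A bystander.
- eraser: White eraser in a blue sleeve, 17 x 43 x 12 mm; origin at the centre of its underside. A bystander.
- marker: Red and white felt pen lying flat, 15 x 140 x 13 mm along its y; origin under its middle. A bystander.
- tape: Pink tape roll lying flat, 95 mm across, 16 mm high; origin at the centre of its underside. A bystander.

How it is judged:
By the outcome, as a careful person would: the job done as asked, in the order asked, and still so for the second after the job is handed in, with the robot touching nothing.
It also fails if it takes over 45 s, if anything falls off the work surface, if the arm or the gripper's body presses on something with over 40 N, if the wrist force passes 120 N, or if a joint passes its speed limit or range.

## Working session

There is one attempt and no reset: what is moved stays moved. The work goes in short steps, Python scripts to look and compute and a tool call to move; the robot and the scene stay as the last step left them, time stands still between calls to the robot, and variables do not carry over. Pictures are saved under pics/ and viewed, at most 10 in all, crops included, and the job is handed in when it is done.

Besides the shell and the picture viewer there is one more tool, called after "Request:" in YAML: its name, and indented under it one key for each argument. servo_tool: Moves the arm, as the interface text tells. Its arguments: {"type":"object","properties":{"series":{"type":"string"}},"required":["series"]}

```bash
mkdir -p pics
cat > h.py <<'E'
import numpy as np,cv2
from bench import ctrl
def cam(n,fn=None):
    c=ctrl.camera(n)
    if fn: cv2.imwrite('pics/'+fn,cv2.cvtColor(c['img'],cv2.COLOR_RGB2BGR))
    np.save('/tmp/%s.npy'%n,c,allow_pickle=True); return c
def load(n): return np.load('/tmp/%s.npy'%n,allow_pickle=True).item()
def pts(c):
    f=200/np.tan(np.radians(c['fovy'])/2); z=c['z_map']
    v,u=np.mgrid[:400,:640]
    P=np.stack([(u-c['cx'])/f*z,(v-c['cy'])/f*z,z],-1)
    E=np.array(c['extrinsics']); return P@E[:3,:3].T+E[:3,3]
E
python3 - <<'E'
from h import *
for n in('side','top'):
    c=cam(n,n+'0.png'); print(n,c['fovy'],np.round(c['extrinsics'],3).tolist())
o=ctrl.get_obs(); print(o)
E
```

```text
side 49.76901771743998 [[-0.834, -0.212, 0.509, -0.17], [-0.552, 0.302, -0.778, 0.893], [0.011, -0.929, -0.369, 0.532], [0.0, 0.0, 0.0, 1.0]]
top 55.54816148014134 [[0.026, -0.993, 0.116, 0.265], [-0.999, -0.024, 0.021, 0.026], [-0.018, -0.116, -0.993, 1.268], [0.0, 0.0, 0.0, 1.0]]
{'time_s': 0.1, 'q': array([-1.33230152e+00,  1.81457516e-01,  1.60789526e+00, -3.66881322e-06,
        1.35380587e+00, -2.06319809e-01]), 'dq': array([-0.00016396, -0.00268404, -0.00294659, -0.0001345 ,  0.00010535,
       -0.00151406]), 'joint_efforts': array([ 6.15594690e-04, -4.45875371e+01, -3.52238774e+01, -1.39831386e-04,
        4.08192442e-03, -1.41097704e-06]), 'eef_pos': array([ 0.24731232, -0.5185953 ,  0.25548556]), 'eef_rot': array([-7.82868902e-04,  9.75368890e-01,  2.20578593e-01, -1.43868004e-05]), 'wrist_force': array([ 0.12694296, -1.05479904,  0.49791426]), 'torque': array([-0.04908454, -0.00229167, -0.00410277]), 'grasp_force': 0.0, 'opening': 0.996588971507555}
```

View pics/side0.png

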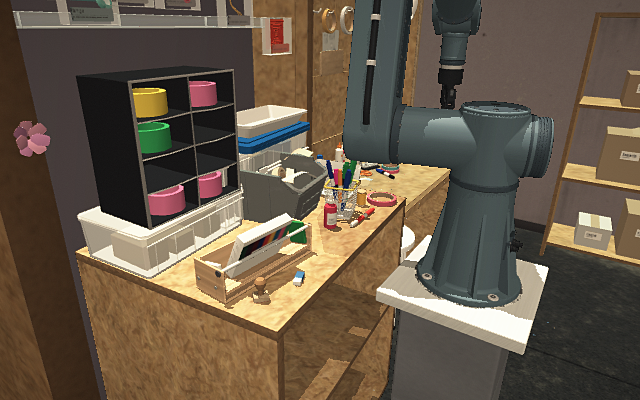

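View pics/top0.png

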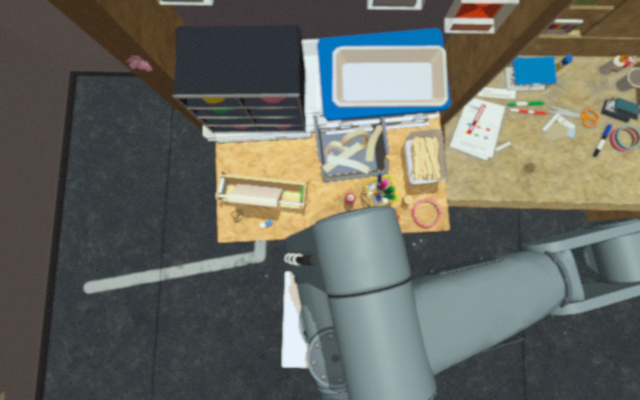

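The stand is at about (262,193) in the top view and (255,255) in the side view. The green pad is at the far right end in the side view, around (298,232). I'll enlarge both crops.

Run:
```python
from h import *
s=cv2.imread('pics/side0.png')[205:310,185:320]; t=cv2.imread('pics/top0.png')[165:235,210:320]
cv2.imwrite('pics/c.png',np.vstack([cv2.resize(s,(405,315),interpolation=2)[:, :],cv2.resize(t,(405,258),interpolation=2)]))
a=cv2.resize(s,(386,300),interpolation=2);b=cv2.resize(t,(414,300*414//471),interpolation=2)
for n in('side','top'):
    c=load(n);P=pts(c)
    np.set_printoptions(precision=3,suppress=True)
    # above-table points in the stand region
    m=(P[...,0]>.2)&(P[...,0]<.62)&(P[...,1]>.15)&(P[...,1]<.5)&(P[...,2]>.01)&(P[...,2]<.2)&(c['z_map']>0)
    Q=P[m]; print(n,m.sum(),Q.min(0),Q.max(0))
    for lo,hi in((.03,.06),(.06,.075),(.075,.1),(.1,.115),(.115,.16)):
        q=Q[(Q[:,2]>lo)&(Q[:,2]<hi)]
        if len(q): print(lo,len(q),q.min(0),q.max(0),q.mean(0))
```

```text
side 11896 [0.291 0.15  0.01 ] [0.62  0.425 0.2  ]
0.03 2058 [0.318 0.15  0.03 ] [0.62  0.421 0.06 ] [0.498 0.319 0.045]
0.06 1330 [0.368 0.15  0.06 ] [0.62  0.421 0.075] [0.484 0.316 0.069]
0.075 1615 [0.364 0.151 0.075] [0.62  0.422 0.1  ] [0.505 0.311 0.086]
0.1 1105 [0.357 0.151 0.1  ] [0.62  0.425 0.115] [0.532 0.319 0.109]
0.115 2367 [0.355 0.151 0.115] [0.62  0.424 0.16 ] [0.537 0.279 0.131]
top 4042 [0.292 0.15  0.01 ] [0.608 0.424 0.2  ]
0.03 604 [0.318 0.15  0.03 ] [0.592 0.407 0.06 ] [0.454 0.279 0.045]
0.06 327 [0.365 0.151 0.06 ] [0.586 0.385 0.075] [0.42  0.288 0.069]
0.075 534 [0.368 0.151 0.075] [0.59  0.413 0.1  ] [0.474 0.274 0.084]
0.1 482 [0.364 0.152 0.1  ] [0.605 0.424 0.115] [0.544 0.3   0.11 ]
0.115 946 [0.354 0.151 0.115] [0.604 0.421 0.16 ] [0.489 0.268 0.123]
```

View pics/c.png

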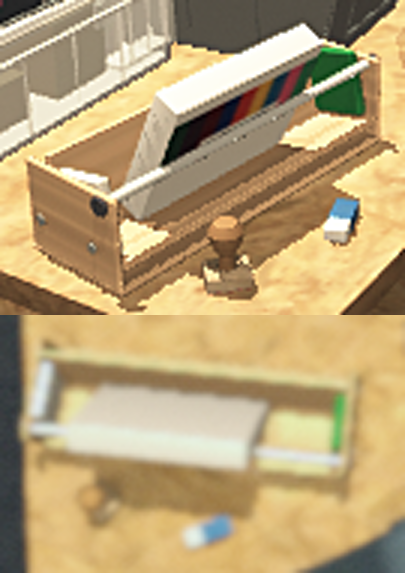

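```bash
cat >> h.py <<'E'
def ray(c,u,v,z):
    f=200/np.tan(np.radians(c['fovy'])/2);E=np.array(c['extrinsics'])
    d=E[:3,:3]@[(u-c['cx'])/f,(v-c['cy'])/f,1]; return E[:3,3]+d*(z-E[2,3])/d[2]
E
python3 - <<'E'
from h import *
np.set_printoptions(precision=4,suppress=True)
T=load('top');S=load('side')
tp=lambda x,y:(210+x/3.682-.4,165+(y-315)/3.686-.4)
sp=lambda x,y:(185+x/3-.3,205+y/3-.3)
PT,PS=pts(T),pts(S)
for n,c,p,P,L in(('top',T,tp,PT,dict(barL=(35,430,.072),barR=(345,461,.072),backL=(45,350,.08),backR=(352,379,.08),caseTL=(97,386,.131),caseTR=(267,401,.131),caseBL=(77,455,.121),caseBR=(250,468,.121))),
 ('side',S,sp,PS,dict(barL=(118,195,.07),barR=(367,68,.07),cfl=(182,112,.121),cfr=(320,45,.121),cbl=(157,92,.131),cbr=(302,25,.131),stamp=(225,225,.05),eraser=(342,215,.012)))):
    for k,(x,y,z) in L.items():
        u,v=p(x,y); q=P[int(round(v))-1:int(round(v))+2,int(round(u))-1:int(round(u))+2].reshape(-1,3)
        print(n,k,ray(c,u,v,z),'depth',np.median(q,0))
def fit(P,c,m):
    pass
img=T['img'].astype(int); g=(img[...,1]>img[...,0]+40)&(img[...,1]>img[...,2]+40)&(PT[...,0]<.6)&(PT[...,1]>.1)&(PT[...,1]<.5)
print('green',g.sum(),PT[g].mean(0))
# case top face / front-face points from both: z>.1
for P in(PT,PS):
    m=(P[...,0]>.33)&(P[...,0]<.50)&(P[...,1]>.18)&(P[...,1]<.40)&(P[...,2]>.1)&(P[...,2]<.14)
    q=P[m];print(len(q),q.min(0),q.max(0)); r=cv2.minAreaRect(q[:,:2].astype(np.float32));print(r)
E
```

```text
top barL [0.3859 0.3716 0.072 ] depth [0.3854 0.3749 0.0711]
top barR [0.3657 0.1025 0.072 ] depth [0.3662 0.1033 0.0726]
top backL [0.4547 0.3646 0.08  ] depth [0.4591 0.3713 0.0612]
top backR [0.4357 0.0982 0.08  ] depth [0.4373 0.0991 0.0719]
top caseTL [0.4176 0.3053 0.131 ] depth [0.4327 0.3315 0.024 ]
top caseTR [0.4085 0.1644 0.131 ] depth [0.4218 0.1769 0.03  ]
top caseBL [0.361  0.3213 0.121 ] depth [0.37   0.351  0.0015]
top caseBR [0.3538 0.1775 0.121 ] depth [0.3614 0.1914 0.026 ]
side barL [0.3902 0.3655 0.07  ] depth [0.3869 0.3688 0.0723]
side barR [0.3625 0.1111 0.07  ] depth [0.3639 0.1094 0.0708]
side cfl [0.3677 0.3236 0.121 ] depth [0.367  0.3249 0.1227]
side cfr [0.3547 0.1852 0.121 ] depth [0.3563 0.1844 0.12  ]
side cbl [0.3877 0.3256 0.131 ] depth [0.5701 0.1437 0.0025]
side cbr [0.3742 0.1814 0.131 ] depth [0.3746 0.1796 0.1297]
side stamp [0.3285 0.3296 0.05  ] depth [0.3274 0.33   0.0499]
side eraser [0.3056 0.2263 0.012 ] depth [0.3042 0.2266 0.0139]
green 36 [0.4577 0.1737 0.1405]
536 [0.3538 0.1805 0.1002] [0.3993 0.3299 0.1342]
((0.3770107626914978, 0.254971444606781), (0.1494131088256836, 0.03600136563181877), 85.02860260009766)
907 [0.3552 0.1809 0.1001] [0.4006 0.3305 0.1327]
((0.3706098794937134, 0.25614333152770996), (0.15104494988918304, 0.03407841920852661), 79.76243591308594)
```

The green pad is at the -y (right) end. The stand origin is about (.423,.235) with a yaw of about -4.8°. The case centre is at stand y ≈ +15 mm, so it needs about -65 mm. I'll move over with the gripper shut.

Request:
servo_tool:
  series: "1 0.31 -0.294 -0.044 0 0 -59.7; 1 0.31 -0.294 -0.044 0 0 -59.7; 1 0.31 -0.294 -0.044 0 0 -59.7; 1 0.31 -0.294 -0.044 0 0 -59.7; 1 0.31 -0.294 -0.044 0 0 -59.7; 1 0.31 -0.294 -0.044 0 0 -59.7; 1 0.31 -0.294 -0.044 0 0 -59.7; 1 0.31 -0.294 -0.044 0 0 -59.7; 1 0.31 -0.294 -0.044 0 0 -59.7; 1 0.31 -0.294 -0.044 0 0 -59.7; 1 0.31 -0.294 -0.044 0 0 -59.7; 1 0.31 -0.294 -0.044 0 0 -59.7"

```text
time_s: 1.1
eef_pos: [0.4014, -0.1173, 0.3006]
eef_rot: [0.0, 0.734, 0.679, 0.0]
wrist_force: [0.6, 0.1, -0.1]
opening: -0.004
grasp_force: 0.0
```

Request:
servo_tool:
  series: "1 0.368 -0.106 0.05 0 0 -0.3; 1 0.368 -0.106 0.05 0 0 -0.3; 1 0.368 -0.106 0.05 0 0 -0.3; 1 0.368 -0.106 0.05 0 0 -0.3; 1 0.368 -0.106 0.05 0 0 -0.3; 1 0.368 -0.106 0.05 0 0 -0.3; 1 0.368 -0.106 0.05 0 0 -0.3; 1 0.368 -0.106 0.05 0 0 -0.3; 1 0.368 -0.106 0.05 0 0 -0.3; 1 0.368 -0.106 0.05 0 0 -0.3; 1 0.368 -0.106 0.05 0 0 -0.3; 1 0.368 -0.106 0.05 0 0 -0.3"

```text
time_s: 2.1
eef_pos: [0.326, 0.2548, 0.2497]
eef_rot: [0.0, 0.734, 0.679, -0.001]
wrist_force: [-0.0, 0.2, 0.3]
opening: -0.001
grasp_force: 0.0
```

Request:
servo_tool:
  series: "1 0 0 0.04 0 0 0; 1 0 0 0.08 0 0 0; 1 0 0 0.11 0 0 0; 1 0 0 0.125 0 0 0; 1 0 0 0.127 0 0 0; 1 0 0 0.127 0 0 0"

```text
time_s: 2.6
eef_pos: [0.3263, 0.2536, 0.1228]
eef_rot: [-0.0, 0.735, 0.678, -0.001]
wrist_force: [0.5, -0.5, 0.9]
opening: -0.003
grasp_force: 0.0
```

Run:
```python
from h import *
s=cam('side','s1.png')
i=cv2.imread('pics/s1.png')[170:310,185:345]; cv2.imwrite('pics/s1c.png',cv2.resize(i,None,fx=4,fy=4,interpolation=2))
```

```text
(no output)
```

View pics/s1c.png

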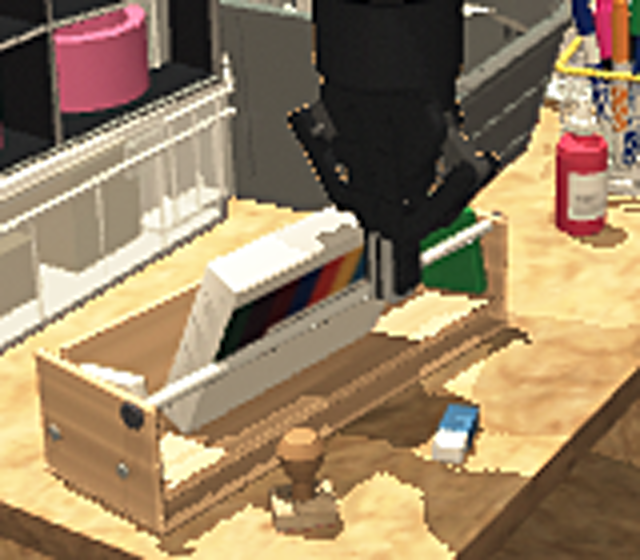

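The finger tips stand in front of the case's top edge, at about (400,295) in the crop, and clear of the bar. Pushing back slowly.

Request:
servo_tool:
  series: "1 0 0.01 0 0 0 0; 1 0 0.015 0 0 0 0; 1 0 0.02 0 0 0 0; 1 0 0.025 0 0 0 0; 1 0 0.03 0 0 0 0; 1 0 0.034 0 0 0 0; 1 0 0.038 0 0 0 0; 1 0 0.042 0 0 0 0; 1 0 0.046 0 0 0 0; 1 0 0.05 0 0 0 0; 1 0 0.05 0 0 0 0; 1 0 0.05 0 0 0 0"

```text
time_s: 3.65
eef_pos: [0.3761, 0.2513, 0.1232]
eef_rot: [0.0, 0.734, 0.679, 0.0]
wrist_force: [0.3, 0.3, 0.2]
opening: -0.0
grasp_force: 0.0
```

Request:
servo_tool:
  series: "1 0 0.003 0 0 0 0; 1 0 0.006 0 0 0 0; 1 0 0.009 0 0 0 0; 1 0 0.012 0 0 0 0; 1 0 0.015 0 0 0 0; 1 0 0.018 0 0 0 0; 1 0 0.018 0 0 0 0; 1 0 0.018 0 0 0 0"

```text
time_s: 4.32
eef_pos: [0.3939, 0.2499, 0.1233]
eef_rot: [-0.0, 0.734, 0.679, -0.0]
wrist_force: [0.3, -0.0, -0.2]
opening: -0.0
grasp_force: 0.0
```

Run:
```python
from h import *
s=cam('side','s2.png')
i=cv2.imread('pics/s2.png')[170:310,185:345]; cv2.imwrite('pics/s2c.png',cv2.resize(i,None,fx=4,fy=4,interpolation=2))
```

```text
(no output)
```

View pics/s2c.png

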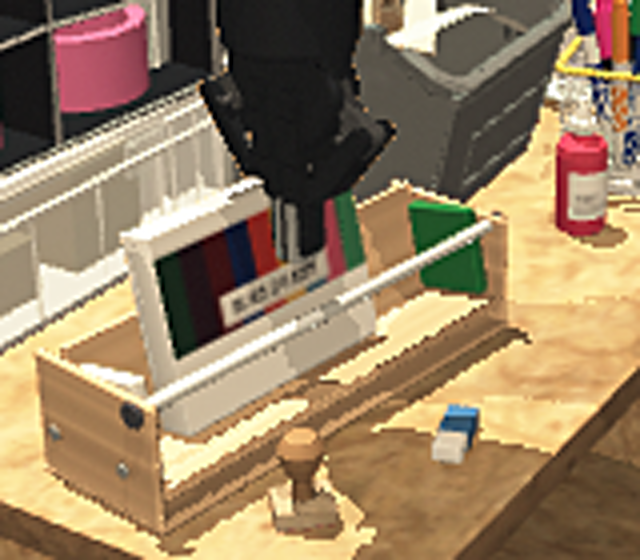

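The case has tipped back against the backrest. I'll check its exact pose from depth before the end push.

```bash
cat >> h.py <<'E'
O=np.array([.4228,.2346,0]);a=np.radians(-4.7)
R=np.array([[np.cos(a),-np.sin(a),0],[np.sin(a),np.cos(a),0],[0,0,1]])
def loc(c): return (pts(c)-O)@R
E
python3 - <<'E'
from h import *
np.set_printoptions(precision=4,suppress=True)
s=load('side');L=loc(s)
for n,u0,v0 in(('front',160,260),('front',185,300),('front',350,235),('front',190,410),('front',260,385),('front',370,320),('topL',130,238),('topR',235,195),('end',140,280),('end',150,300),('end',170,390),('tip',310,248),('green',450,250),('bar',300,335)):
    u,v=185+u0//4,170+v0//4; print(n,L[v-1:v+2,u-1:u+2].reshape(-1,3)[[1,4,7]].ravel())
m=(L[...,2]>.118)&(L[...,2]<.135)&(abs(L[...,0])<.035)&(abs(L[...,1])<.13);q=L[m];print(len(q),q.min(0),q.max(0))
E
```

```text
front [ 0.0025  0.0816  0.1172  0.0005  0.0835  0.1163 -0.0016  0.0853  0.1153]
front [-0.0074  0.0756  0.0943 -0.6446  0.6073  0.5315 -0.0073  0.0759  0.0897]
front [-0.007  -0.0506  0.0868 -0.0064 -0.0511  0.0838 -0.0072 -0.0502  0.0818]
front [-0.015   0.0843  0.0352 -0.017   0.0861  0.0343 -0.0198  0.0887  0.0342]
front [-0.02    0.0363  0.0296 -0.0204  0.0368  0.0274 -0.0205  0.037   0.025 ]
front [-0.0171 -0.0551  0.03   -0.0196 -0.0524  0.0293 -0.021  -0.0509  0.0278]
topL [0.022  0.0859 0.1268 0.0195 0.0881 0.1261 0.0176 0.0898 0.125 ]
topR [0.0204 0.013  0.1271 0.012  0.0206 0.1298 0.0076 0.0248 0.1301]
end [0.0111 0.0889 0.1055 0.0096 0.0903 0.1042 0.0103 0.09   0.1015]
end [0.0058 0.0889 0.0954 0.0061 0.0888 0.0928 0.0069 0.0884 0.09  ]
end [-0.0068  0.0901  0.0471 -0.0448  0.1211  0.0737 -0.0477  0.1236  0.0737]
tip [-0.043   0.0177  0.1141 -0.0415  0.0164  0.1107 -0.0402  0.0153  0.1074]
green [-0.047  -0.0938  0.0724 -0.0489 -0.0916  0.0712 -0.0475 -0.0933  0.0674]
bar [-0.0483  0.0314  0.0704 -0.0158  0.0001  0.0427 -0.0161  0.0004  0.0404]
381 [-0.0349 -0.0058  0.1182] [0.028  0.0911 0.1347]
```

The case is fully seated: the front face runs from x -20 to 0 mm, as expected, and its +y end is at about +90 mm. Next I lift, move beyond that end, and lower to push.

Request:
servo_tool:
  series: "1 0 -0.02 0 0 0 0; 1 0 -0.02 -0.035 0 0 0; 1 0 -0.02 -0.07 0 0 0; 1 0.035 -0.01 -0.07 0 0 0; 1 0.07 0.01 -0.07 0 0 0; 1 0.1 0.03 -0.07 0 0 0; 1 0.107 0.038 -0.07 0 0 0; 1 0.107 0.038 -0.07 0 0 0; 1 0.107 0.038 -0.04 0 0 0; 1 0.107 0.038 -0.01 0 0 0; 1 0.107 0.038 0.002 0 0 0; 1 0.107 0.038 0.002 0 0 0"

```text
time_s: 5.37
eef_pos: [0.437, 0.3517, 0.1177]
eef_rot: [-0.001, 0.735, 0.679, -0.004]
wrist_force: [-0.2, -0.2, -0.2]
opening: -0.002
grasp_force: 0.0
```

Run:
```python
from h import *
s=cam('side','s3.png');o=ctrl.get_obs();print((o['eef_pos']-O)@R,o['wrist_force'])
i=cv2.imread('pics/s3.png')[170:310,185:345]; cv2.imwrite('pics/s3c.png',cv2.resize(i,None,fx=4,fy=4,interpolation=2))
L=loc(s);m=(abs(L[...,0]-.008)<.03)&(abs(L[...,1]-.12)<.025)&(L[...,2]>.084)&(L[...,2]<.15)&(s['img'].max(-1)<90);print(m.sum(),np.percentile(L[m],[0,2,98],axis=0))
```

```text
[0.00601767 0.11888553 0.11998734] [1.92586509 0.43892912 1.13692184]
245 [[-0.02162673  0.10563189  0.09718502]
 [-0.01790028  0.10901249  0.10181919]
 [ 0.03173204  0.13127958  0.14919903]]
```

View pics/s3c.png

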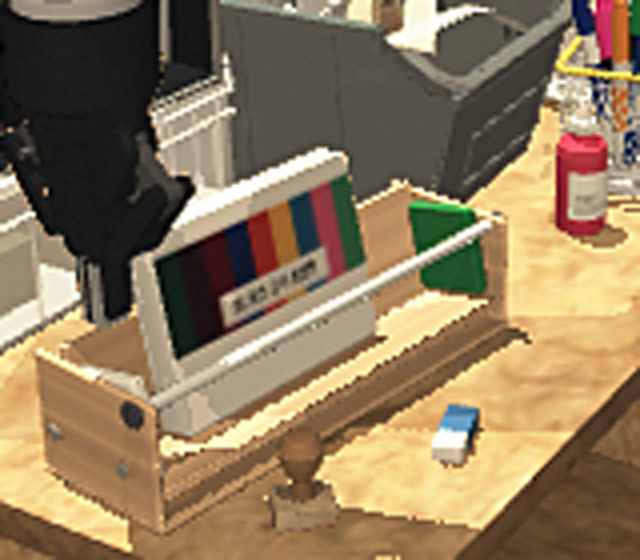

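The fingertips, at about (105,320), stand beyond the case's +y end with the tip at z ≈ 95 mm. Pushing toward green, about 83 mm in all.

Request:
servo_tool:
  series: "1 -0.008 0 0 0 0 0; 1 -0.014 0 0 0 0 0; 1 -0.02 0 0 0 0 0; 1 -0.025 0 0 0 0 0; 1 -0.03 0 0 0 0 0; 1 -0.035 0 0 0 0 0; 1 -0.04 0 0 0 0 0; 1 -0.045 0 0 0 0 0; 1 -0.05 0 0 0 0 0; 1 -0.055 0 0 0 0 0; 1 -0.06 0 0 0 0 0; 1 -0.065 0 0 0 0 0"

```text
time_s: 6.42
eef_pos: [0.4358, 0.2898, 0.123]
eef_rot: [-0.0, 0.735, 0.679, 0.002]
wrist_force: [-1.7, 6.8, 4.8]
opening: -0.0
grasp_force: 3.1
```

Request:
servo_tool:
  series: "1 -0.003 0 0 0 0 0; 1 -0.006 0 0 0 0 0; 1 -0.009 0 0 0 0 0; 1 -0.011 0 0 0 0 0; 1 -0.013 0 0 0 0 0; 1 -0.013 0 0 0 0 0"

```text
time_s: 6.92
eef_pos: [0.4347, 0.2763, 0.1227]
eef_rot: [0.0, 0.735, 0.679, 0.002]
wrist_force: [-0.6, 4.6, 3.1]
opening: 0.002
grasp_force: 2.2
```

Run:
```python
from h import *
s=cam('side','s4.png');o=ctrl.get_obs();print((o['eef_pos']-O)@R,o['wrist_force'])
i=cv2.imread('pics/s4.png')[170:310,185:345]; cv2.imwrite('pics/s4c.png',cv2.resize(i,None,fx=4,fy=4,interpolation=2))
```

```text
[0.00847201 0.04248502 0.12253236] [1.25231276 4.72806182 2.72787496]
```

View pics/s4c.png

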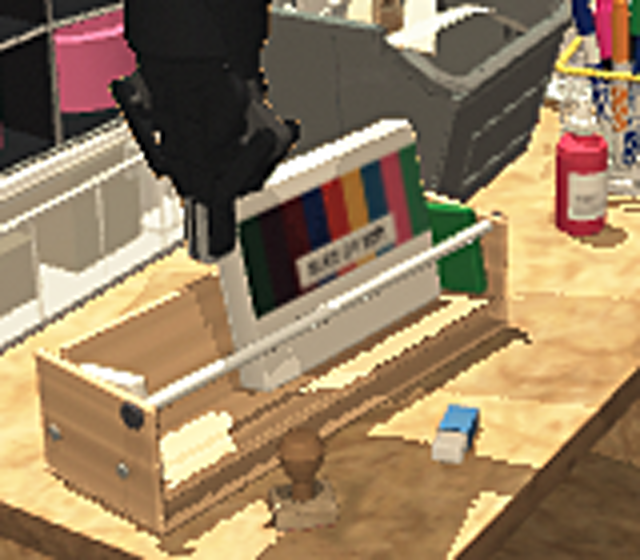

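The case slides upright at about 5 N with a few mm left. I'll creep until the force rises.

Request:
servo_tool:
  series: "1 -0.0015 0 0 0 0 0; 1 -0.003 0 0 0 0 0; 1 -0.0045 0 0 0 0 0; 1 -0.0045 0 0 0 0 0"

```text
time_s: 7.3
eef_pos: [0.4343, 0.2719, 0.1222]
eef_rot: [0.0, 0.735, 0.679, 0.001]
wrist_force: [-0.1, 5.1, 4.4]
opening: -0.005
grasp_force: 2.6
```

Request:
servo_tool:
  series: "1 -0.001 0 0 0 0 0; 1 -0.002 0 0 0 0 0; 1 -0.002 0 0 0 0 0"

```text
time_s: 7.55
eef_pos: [0.4344, 0.2717, 0.1226]
eef_rot: [-0.001, 0.735, 0.678, 0.003]
wrist_force: [0.5, 13.0, 2.6]
opening: -0.001
grasp_force: 6.8
```

Request:
servo_tool:
  series: "1 -0.001 0 0 0 0 0; 1 -0.002 0 0 0 0 0; 1 -0.002 0 0 0 0 0"

```text
time_s: 7.8
eef_pos: [0.4345, 0.2713, 0.1232]
eef_rot: [-0.002, 0.735, 0.678, 0.004]
wrist_force: [-1.4, 20.9, 4.0]
opening: 0.006
grasp_force: 10.5
```

The force climbs and motion stops, so the case is touching the pad. Backing off and lifting clear.

Request:
servo_tool:
  series: "1 0.002 0 0 0 0 0; 1 0.004 0 0 0 0 0; 1 0.008 0 0 0 0 0; 1 0.02 0 0 0 0 0; 1 0.04 0 0 0 0 0; 1 0.045 0 -0.03 0 0 0; 1 0.045 0 -0.065 0 0 0; 1 0.045 0 -0.1 0 0 0; 1 0.045 0 -0.12 0 0 0; 1 0.045 0 -0.12 0 0 0"

```text
time_s: 8.63
eef_pos: [0.4394, 0.3138, 0.2468]
eef_rot: [0.002, 0.734, 0.679, 0.004]
wrist_force: [-0.2, 0.4, 0.1]
opening: -0.003
grasp_force: 0.0
```

Run:
```python
from h import *
s=cam('side','s5.png');t=cam('top','t5.png')
i=cv2.imread('pics/s5.png')[185:310,185:345]; t=cv2.imread('pics/t5.png')[165:235,210:320]
cv2.imwrite('pics/s5c.png',np.vstack([cv2.resize(i,(480,375),interpolation=2),np.pad(cv2.resize(t,(330,210),interpolation=2),((0,0),(0,150),(0,0)))]))
np.set_printoptions(precision=4,suppress=True)
L=loc(s)
m=(L[...,2]>.03)&(L[...,2]<.115)&(L[...,0]>-.027)&(L[...,0]<.01)&(L[...,1]>-.13)&(L[...,1]<.035);q=L[m]
q=q[abs(q[:,0]+.0237-.2126*(q[:,2]-.0165))<.006]
f=np.linalg.lstsq(np.c_[np.ones(len(q)),q[:,1:]],q[:,0],rcond=None)[0];print('x=a+b y+c z',len(q),f,q[:,1].min(),q[:,1].max())
```

```text
x=a+b y+c z 1549 [-0.0245  0.0064  0.2144] -0.1284004868197874 0.03012641581733503
```

View pics/s5c.png

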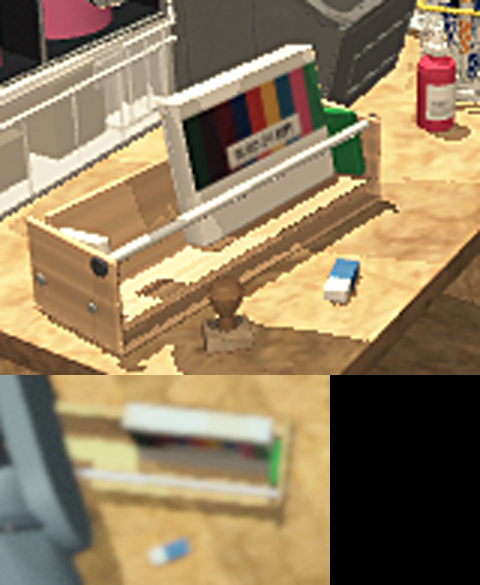

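The case rests flat on the backrest, leaning 12° with almost no yaw. Its right end meets the green pad, at about (272,460) in the top crop.

```bash
python3 -c "
from bench import ctrl
print(ctrl.hand_in())"
```

```text
the job is handed in; nothing more can be done
None
```

The case rests against the backrest and touches the green end pad, no other objects were disturbed, and the job is handed in after about 9 s of robot time; no verdict came back.

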